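# Set and lock the length stop of a rail cutter

## Robot

A 6-joint arm with a two-finger parallel gripper is mounted at the origin on the work surface. World frame = base frame: x ahead of the robot, y to its left, z up, the work surface at z = 0. Lengths are in m, angles in rad, forces in N, time in s.
With the tool pointing down it reaches from about 0.375 to 0.9 m from the base axis. Payload 3.1 kg.
Tool frame: the origin (TCP) lies between the finger pads; the fingertips stand 14 mm ahead of it and the grasp point (between the pads) lies 5 mm behind it (r.tip_extent is the distance from the TCP to the fingertips, in m); z points along the fingers, y is the line along which they close (so a half turn about z gives the same grasp; the last joint's range is limited). The gripper opens to 87 mm and grips with 3 to 60 N. Pads are 19 mm wide; open, the fingers measure 117 mm over their backs; the gripper's body (75 mm by 190 mm) begins 51 mm behind the grasp point.
Start: joints at [1.119, 0.527, 1.433, -0, 1.181, -0.178], TCP at [0.168, 0.602, 0.237] pointing down, gripper open.
Joint ranges: [-3.08, 3.08], [-0.75, 2.2], [0.22, 2.44], [-1.43, 4.57], [0, 2.65], [-2.85, 2.85]. Speed limits (rad/s): [2.79, 2.79, 3.14, 3.14, 3.14, 3.14].

## Interface

Orientations are given as [roll, pitch, yaw] about the fixed x, y, z axes, in that order (R = Rz(yaw) Ry(pitch) Rx(roll)).
In Python, from station import r gives the robot as it stands.
- The arm moves only by the tool carry_out, never from a script. Its argument "plan" is one flat list of numbers, 4 for each row, row after row: the shift along the tool's x, y, z in mm, then the turn about the tool's z in degrees. A call has 1 to 20 rows; each row is the pose to reach, as a shift and turn from the pose commanded when the call began, along the tool's axes at that moment; what a row does not reach only later rows make up. A row lasts 1/8 s, in which the tool goes at most 62.5 mm and 10.7 degrees, less where a joint would pass 70% of its speed; a pose out of reach is approached as far as the arm can. A call with a gripper value outside its range is refused whole. "grip" is the gripper's target within -1 to 1 (shut at 1, half-way at 0, fully open at -1), set as the call begins (left out, the last holds). The fingers move at their own pace and stop on an object; the grip force is fixed at half the most. Time passes only in rows, so rows that repeat a pose let the fingers close. It gives the time, the measured TCP pose, the force, the opening and the grip force at its end, in the units of the state.
- r.observe(): the state, without advancing time (a new reading comes with each control period).
- r.read_camera(name): name is "scene" or "top" or "wrist"; returns the picture (480x640x3 uint8, red, green, blue); there is no depth.
- r.get_calibration(name): a dict with "fx", "fy", "cx", "cy" (pixels), "dist_coeffs" ([k1, k2, p1, p2, k3] as OpenCV has them; the pictures are not rectified), "view" (4x4, takes a point from world to camera coordinates); the wrist camera has in their place "hand_eye" (4x4, takes a point from camera to tool coordinates, whose origin is the TCP and whose axes are the flange's). Camera axes: x right, y up, looking along -z (the intrinsics and any distortion apply to the point x, -y, -z); pixel columns grow to the right and rows downward; lengths in m; the calibration is good to about 2 mm. A picture is of the moment at which its call begins: read the wrist's pose just before it. get_calibration takes no time and is no camera call.
- r.finish_job(): hands the job in; it is judged then, once.
The state is a dict: "time_s": time; "joint_pos": joint angles; "dq": joint speeds; "effort": joint torques, N m; "tool_pos": TCP position; "orientation": TCP orientation; "ft_force": force on the tool from outside, world axes, zero at the start; "moment": the same for the moment, N m; "grip_width": finger opening in m; "grip_force": force on a finger pad.
Only numpy, scipy, OpenCV 4.12 (cv2) and the standard library are available. Lean on these libraries where they do the work, as an engineer would, in place of code of your own. Each camera call takes 0.05 s, during which the arm holds its last target. There are 200 camera calls.

## Task

Set the rail cutter's length stop to the sample: push the stop gently along its channel until the sample piece of mounting rail sits without a gap between the stop and the cutter's die face. Then lock the stop there with its knurled thumbscrew: turn it clockwise until it seats and is properly finger-tight, but do not force it past that. Let go, and leave the other things on the bench where they are.

Things in the scene. Friction and masses are not known exactly. Their poses are not given: they have to be found in the camera images.
- die_face (a point): Middle of the flat steel die face of the rail cutter, at the level of the channel floor, 30 mm above the bench. The cutter is fixed, at another place and angle each time. Its y axis runs level along the channel INTO the face (the way the stop is pushed), z is up, x across. The lowered blade closes the opening, so the face is solid.
- cutter: The cutter (axes as die_face, whose point is 170 mm along its y and 30 mm up from this origin on the bench). Open aluminium measuring channel: 37 mm wide inside, walls 6 mm thick, 18 mm high (tops 48 mm above the bench), 390 mm long, on the -y side of the face. Behind the face a cutting head 165 mm high and 104 mm wide, its lever pointing away from the channel.
- sample_mid (a point): Centre of the sample: a loose piece of steel top-hat mounting rail, 140 mm long (its y axis), 35 mm wide, 15 mm high, 160 g, lying flanges down in the channel between stop and die face, 4 to 18 mm short of the face at the start. When home its centre is 70 mm from the die face.
- stop_face (a point): Centre of the flat end face of the length stop that meets the sample, 40 mm above the bench (axes as die_face). It starts 29 to 93 mm short of the sample; set to the sample it is 140 mm from the die face.
- length_stop: The length stop: a dark steel saddle on the channel, 66 mm across, 44 mm long, top 67 mm above the bench (origin under its middle, 26 mm behind the stop face). It slides along the channel only; while its screw is loose about 3 N moves it. It can be pushed along by its thumbscrew.
- thumbscrew: Knurled steel thumbscrew standing upright on the stop. Origin: centre of its head, on the screw axis, 32 mm behind the stop face, 93 mm above the bench; z up. Head: cylinder 36 mm in diameter, 20 mm high, on a neck 20 mm in diameter; 16 mm free between head and stop. Turn clockwise seen from above to tighten, in several grasps; the head sinks less than 1 mm.
- clamp_strip: Steel strip in the channel floor, on which the screw clamps the stop. The screw starts 0.9 to 3.5 rad short of clamping: this varies and cannot be seen. Its self-locking thread takes 0.12 N m to turn; once it bears, torque climbs 1.9 N m per rad. Finger-tight is about 0.5 N m while turning (some 0.1 to 0.2 less felt at rest); 0.75 is forced. Let go, it springs back a bit but stays clamped.
- offcut_mid (a point): Bystander: centre of a short offcut of the same rail, 62 mm long, lying on the bench.
- screwdriver_mid (a point): Bystander: a screwdriver lying on the bench.
- tape_measure_mid (a point): Bystander: centre of a tape measure, 66 x 34 x 65 mm, on the bench.
- file_mid (a point): Bystander: a flat file with a wooden handle, about 255 mm long, lying on the bench.
- clip_tray_mid (a point): Bystander: centre of a grey two-part tray, 90 x 130 x 34 mm.
- terminals_mid (a point): Bystander: centre of a stub of rail with seven grey terminal blocks, 48 x 80 x 49 mm.
Mind the look-alikes: they are no part of the job. Of the things that look like the part that bears sample_mid, the smallest one is meant.

How it is judged:
By the outcome, as a careful person would: the job done as asked, in the order asked, and still so for the second after the job is handed in, with the robot touching nothing.
It also fails if it takes over 59 s, if anything falls off the work surface, if the arm or the gripper's body presses on something with over 40 N, if the wrist force passes 120 N, or if a joint passes its speed limit or range.

## Working session

There is one attempt and no reset: what is moved stays moved. The work goes in short steps, Python scripts to look and compute and a tool call to move; the robot and the scene stay as the last step left them, time stands still between calls to the robot, and variables do not carry over. Pictures are saved under pics/ and viewed, at most 10 in all, crops included, and the job is handed in when it is done.

Besides the shell and the picture viewer there is one more tool, called after "Emit:" by a JSON object that holds its "fn" and its "kwargs", one argument or row to a line. carry_out: Moves the arm, as the interface text tells. Its arguments: {"type":"object","properties":{"plan":{"type":"array","items":{"type":"number"}},"grip":{"type":"number"}},"required":["plan"]}

```bash
mkdir -p pics
python3 - <<'E'
from station import r
import cv2
for n in ["scene","top"]:
    cv2.imwrite(f"pics/{n}0.png",r.read_camera(n)[:,:,::-1])
    c=r.get_calibration(n); print(n,c)
print(r.get_calibration("wrist")); print(r.observe())
E
```

```text
scene {'fx': 458.08681032779964, 'fy': 458.08681032779964, 'cx': 324.02989454891525, 'cy': 246.9928775361377, 'dist_coeffs': array([-0.03892618,  0.        ,  0.        ,  0.        ,  0.        ]), 'view': array([[ 0.13667232,  0.99060555,  0.00461771, -0.11014139],
       [-0.82677914,  0.11149925,  0.55136573,  0.33292237],
       [ 0.54567108, -0.07917426,  0.83425087, -1.3885591 ],
       [ 0.        ,  0.        ,  0.        ,  1.        ]])}
top {'fx': 617.8120205245888, 'fy': 617.8120205245888, 'cx': 314.08573013680956, 'cy': 236.88868499140898, 'dist_coeffs': array([-0.12025326,  0.        ,  0.        ,  0.        ,  0.        ]), 'view': array([[-2.49830728e-02, -9.99687164e-01,  1.19149653e-03,
         5.05438117e-02],
       [ 9.87547874e-01, -2.44944844e-02,  1.55400181e-01,
        -4.90079240e-01],
       [-1.55322381e-01,  5.05903388e-03,  9.87850882e-01,
        -1.87650602e+00],
       [ 0.00000000e+00,  0.00000000e+00,  0.00000000e+00,
         1.00000000e+00]])}
{'fx': 402.3024558192563, 'fy': 402.3024558192563, 'cx': 314.8063808128575, 'cy': 241.55909501564167,
[... 422 characters left out ...]
   1.00000000e+00]])}
{'time_s': 0.1, 'joint_pos': array([ 1.11954895e+00,  5.28399284e-01,  1.43374958e+00, -3.98174409e-06,
        1.18142412e+00, -1.78493336e-01]), 'dq': array([-0.00072447, -0.00269858, -0.00314218, -0.00138381,  0.0004527 ,
        0.00088516]), 'effort': array([-2.27855708e-04, -4.40985131e+01, -1.77151465e+01,  6.34789257e-02,
        5.34265896e-02, -2.62996093e-05]), 'tool_pos': array([0.16805607, 0.60133044, 0.23566127]), 'orientation': array([-3.13964313e+00, -3.47980315e-04,  2.86883979e+00]), 'ft_force': array([-0.25868533, -0.89711105, -1.17242243]), 'moment': array([ 0.05440991,  0.01473108, -0.00461021]), 'grip_force': 0.0, 'grip_width': 0.08702075860813699}
```

View pics/top0.png

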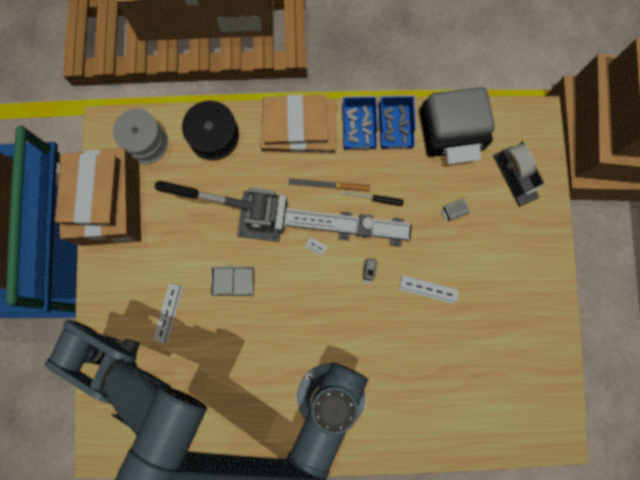

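View pics/scene0.png

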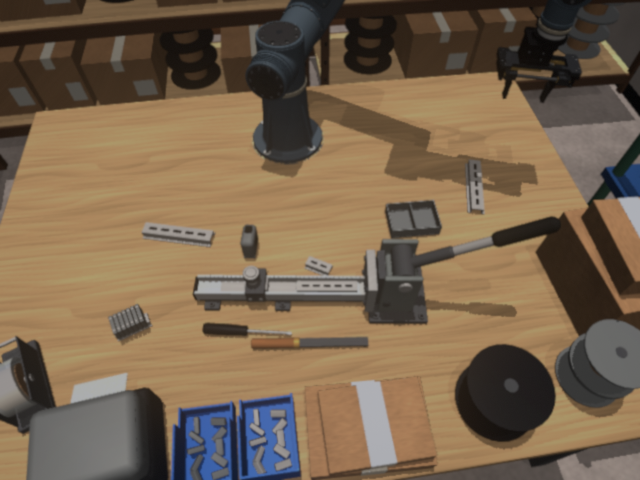

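Top view: channel from (285,218) to (410,232), stop with its thumbscrew at about (366,223), cutter head at (262,213). There are four rail pieces: the one in the channel at (312,219), long ones on the bench at (168,312) and (429,289), and a short offcut at (316,246). The one in the channel, between stop and die, fits the sample. I'll check it in an enlarged crop and triangulate.

```bash
cat > h.py <<'E'
import numpy as np, cv2
from station import r
def ray(name,uv,T=None):
    c=r.get_calibration(name)
    K=np.array([[c['fx'],0,c['cx']],[0,c['fy'],c['cy']],[0,0,1]])
    p=cv2.undistortPoints(np.array([[uv]],float),K,np.array(c['dist_coeffs']))[0,0]
    d=np.array([p[0],-p[1],-1.])
    M=np.linalg.inv(c['view']) if T is None else T@c['hand_eye']
    return M[:3,3],M[:3,:3]@d
def plane(name,uv,z,T=None):
    o,d=ray(name,uv,T); return o+d*(z-o[2])/d[2]
def tri(rs):
    A=0;b=0
    for o,d in rs:
        d=d/np.linalg.norm(d);P=np.eye(3)-np.outer(d,d);A=A+P;b=b+P@o
    return np.linalg.solve(A,b)
def toolT(o):
    from scipy.spatial.transform import Rotation as R
    T=np.eye(4);T[:3,:3]=R.from_euler('xyz',o['orientation']).as_matrix();T[:3,3]=o['tool_pos'];return T
E
python3 - <<'E'
from h import *
t=cv2.imread("pics/top0.png")[180:270,230:430]; s=cv2.imread("pics/scene0.png")[230:330,180:440]
a=cv2.resize(t,(800,360),interpolation=2); b=cv2.resize(s,(624,240),interpolation=2)
o=np.zeros((600,800,3),np.uint8);o[:360]=a;o[360:,:624]=b
cv2.imwrite("pics/crop1.png",o)
k=tri([ray("top",(366,223)),ray("scene",(252,272))]);print(k)
a=plane("top",(285,218),.048);b=plane("top",(410,232),.048);print(a,b,np.linalg.norm(a-b))
E
```

```text
[ 0.51995342 -0.12024452  0.10009564]
[0.55113549 0.12701669 0.048     ] [ 0.49761324 -0.25894571  0.048     ] 0.3896557544247696
```

View pics/crop1.png

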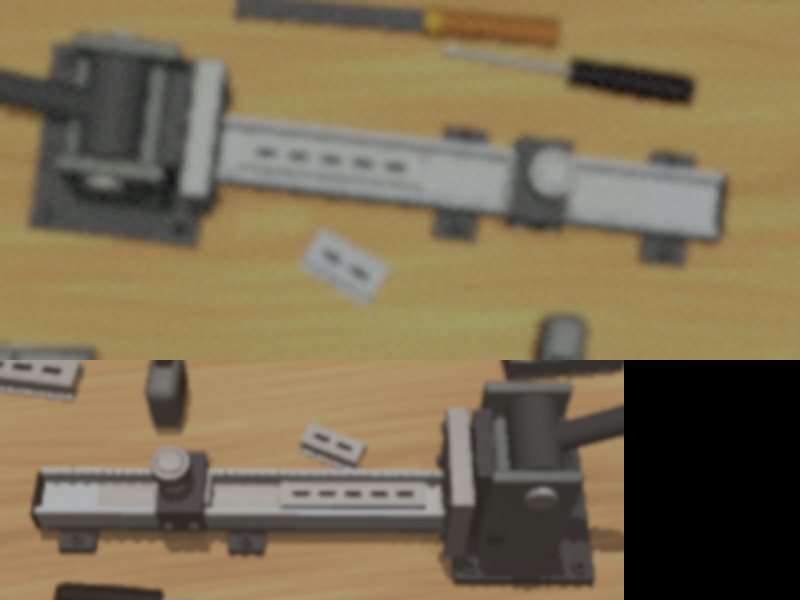

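The crop confirms the sample: the slotted rail piece inside the channel, crop (240–425,160), between stop and die. The thumbscrew is at crop (550,172). Now I'll move above the screw, with the fingers closing along the channel.

Emit:
{"fn": "carry_out", "kwargs": {
  "plan": [-533, -601, 10, -7.5, -533, -601, 10, -7.5, -533, -601, 10, -7.5, -533, -601, 10, -7.5, -533, -601, 10, -7.5, -533, -601, 10, -7.5, -533, -601, 10, -7.5, -533, -601, 10, -7.5, -533, -601, 10, -7.5, -533, -601, 10, -7.5, -533, -601, 10, -7.5, -533, -601, 10, -7.5, -533, -601, 10, -7.5, -533, -601, 10, -7.5, -533, -601, 10, -7.5, -533, -601, 10, -7.5, -533, -601, 10, -7.5],
  "grip": -1
}}

```text
time_s: 2.22
tool_pos: [0.5192, -0.1192, 0.2267]
orientation: [3.141, -0.0, 3.001]
ft_force: [-0.2, 0.2, -0.3]
grip_width: 0.0868
grip_force: 0.0
```

Run:
```python
from h import *
o=r.observe();im=r.read_camera("wrist")[:,:,::-1].copy()
print(o['time_s'],o['tool_pos'],o['orientation'],o['joint_pos'],o['ft_force'],o['moment'])
cv2.imwrite("pics/w1.png",im)
np.save("T1.npy",toolT(o))
```

```text
2.225 [ 0.51919629 -0.11916853  0.22666036] [ 3.14138666e+00 -4.39624197e-04  3.00137764e+00] [-4.35567719e-01  4.16749928e-01  1.67441460e+00  7.96308404e-05
  1.05090868e+00 -1.86618856e+00] [-0.1928456   0.23946676 -0.31767013] [-0.0056054  -0.054725   -0.00428634]
```

View pics/w1.png

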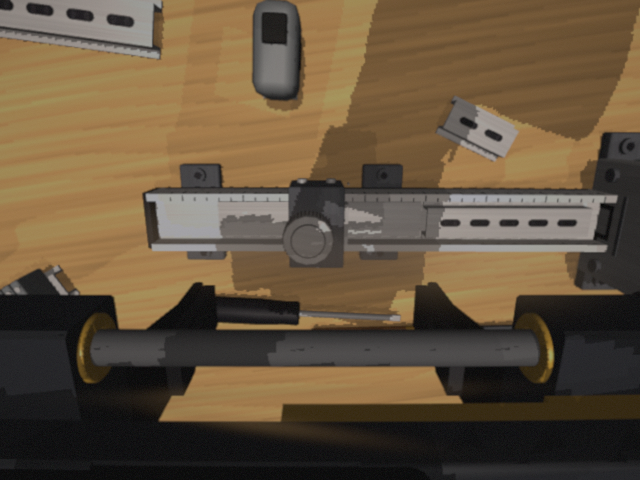

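Wrist view: knob head centred near (308,240), stop's end face at about column 343, sample from about (427,222) to (592,222), die face at about column 600 and channel walls at rows 193 and 245.

Run:
```python
from h import *
T=np.load("T1.npy")
im=cv2.imread("pics/w1.png",0)
c=cv2.HoughCircles(cv2.medianBlur(im[190:300,260:360],3),cv2.HOUGH_GRADIENT,1,100,param1=80,param2=12,minRadius=19,maxRadius=32)
print(c)
k=plane("wrist",(308,240),.103,T);print("knob",k)
k2=plane("top",(367.5,223),.103);print(k2)
P=lambda u,v,z:plane("wrist",(u,v),z,T)
a=P(155,191,.048);b=P(615,195,.048);print("far wall",a,b)
e=P(150,248,.048);f=P(605,248,.048);print("near wall",e,f)
u=(b-a)+(f-e);u/=np.linalg.norm(u);print("u",u,np.arctan2(u[1],u[0]))
i=np.linalg.inv(T)
print("knob in tool mm",(i@np.r_[k,1])[:3]*1000,"u in tool",i[:3,:3]@u)
for n,q in dict(stop=P(343,225,.048),s0=P(427,222,.045),s1=P(592,222,.045),face=P(601,215,.045)).items(): print(n,(q-k)@u*1000)
```

```text
[[[51.5 47.5 20.2]]]
knob [ 0.52084594 -0.12504744  0.103     ]
[ 0.51929197 -0.12296757  0.103     ]
far wall [ 0.47749547 -0.24615091  0.048     ] [0.53333432 0.12888723 0.048     ]
near wall [ 0.52442416 -0.26251136  0.048     ] [0.57884995 0.12318327 0.048     ]
u [0.14344629 0.9896581  0.        ] 1.4268534786804605
knob in tool mm [ -2.50943168  -5.61613679 123.65811239] u in tool [-3.72782543e-03  9.99993031e-01  2.04353589e-04]
stop 28.25904702347468
s0 99.1261730811121
s1 240.19315411106078
face 246.80446601464513
```

Emit:
{"fn": "carry_out", "kwargs": {
  "plan": [-2.5, -5, 50, 0, -2.5, -5, 90, 0, -2.5, -5, 120, 0, -2.5, -5, 134, 0, -2.5, -5, 138, 0, -2.5, -5, 138, 0, -2.5, -5, 138, 0]
}}

```text
time_s: 3.15
tool_pos: [0.5223, -0.1261, 0.0897]
orientation: [-3.141, 0.002, 3.0]
ft_force: [0.4, 0.6, 0.4]
grip_width: 0.0871
grip_force: 0.0
```

Emit:
{"fn": "carry_out", "kwargs": {
  "plan": [0, 0, 0, 0, 0, 0, 0, 0, 0, 0, 0, 0, 0, 0, 0, 0, 0, 0, 0, 0, 0, 0, 0, 0, 0, 0, 0, 0, 0, 0, 0, 0],
  "grip": 1
}}

```text
time_s: 4.15
tool_pos: [0.5215, -0.1256, 0.0885]
orientation: [3.141, -0.0, 2.999]
ft_force: [0.2, 2.1, -0.5]
grip_width: 0.035
grip_force: 30.0
```

Emit:
{"fn": "carry_out", "kwargs": {
  "plan": [0, 5, 0, 0, 0, 11, 0, 0, 0, 18, 0, 0, 0, 25, 0, 0, 0, 32, 0, 0, 0, 39, 0, 0, 0, 46, 0, 0, 0, 51, 0, 0, 0, 55, 0, 0, 0, 58, 0, 0, 0, 60, 0, 0, 0, 60, 0, 0]
}}

```text
time_s: 5.65
tool_pos: [0.53, -0.0661, 0.0885]
orientation: [3.141, -0.0, 3.0]
ft_force: [0.3, -1.4, -2.3]
grip_width: 0.0352
grip_force: 30.0
```

Emit:
{"fn": "carry_out", "kwargs": {
  "plan": [0, 1, 0, 0, 0, 2, 0, 0, 0, 3, 0, 0, 0, 4, 0, 0, 0, 5, 0, 0, 0, 6, 0, 0, 0, 7, 0, 0, 0, 8, 0, 0, 0, 9, 0, 0, 0, 10, 0, 0, 0, 10, 0, 0]
}}

```text
time_s: 7.02
tool_pos: [0.5314, -0.0565, 0.0885]
orientation: [3.142, 0.0, 3.0]
ft_force: [-0.1, -1.7, -2.8]
grip_width: 0.035
grip_force: 30.0
```

Run:
```python
from h import *
o=r.observe();im=r.read_camera("wrist")[:,:,::-1].copy()
print(o)
cv2.imwrite("pics/w2.png",im)
np.save("T2.npy",toolT(o))
```

```text
{'time_s': 7.025, 'joint_pos': array([-3.15079916e-01,  6.32458202e-01,  1.78197237e+00,  1.56631313e-05,
        7.27156037e-01, -1.74411530e+00]), 'dq': array([-0.00073746,  0.00127022, -0.00033854,  0.00090064,  0.00116328,
       -0.00032864]), 'effort': array([ 1.58477280e+00, -4.21195793e+01, -9.73665297e+00,  4.75408696e-01,
        2.90324260e-01, -1.34847980e-02]), 'tool_pos': array([ 0.5313951 , -0.0564513 ,  0.08853201]), 'orientation': array([3.14158344e+00, 7.74490391e-06, 2.99982001e+00]), 'ft_force': array([-0.0878939 , -1.68698201, -2.81732285]), 'moment': array([-0.4891878 ,  0.02150767, -0.00164245]), 'grip_force': 29.999872986227274, 'grip_width': 0.03499575532294223}
```

View pics/w2.png

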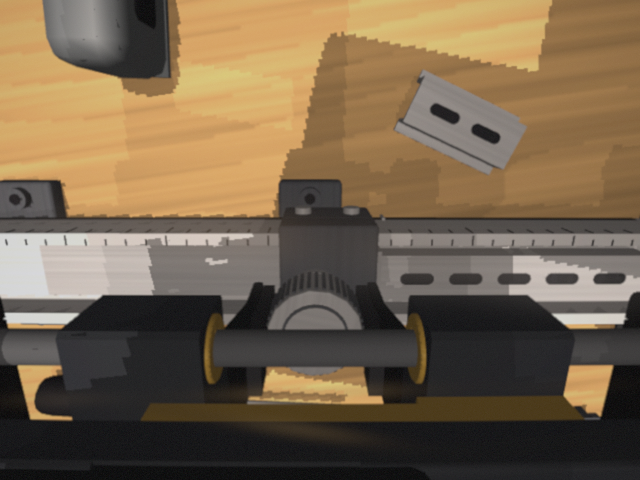

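The sample's near edge at about (380,280) now meets the stop. From here I'll push in small steps and watch the force.

Emit:
{"fn": "carry_out", "kwargs": {
  "plan": [0, 1, 0, 0, 0, 2, 0, 0, 0, 3, 0, 0, 0, 4, 0, 0]
}}

```text
time_s: 7.58
tool_pos: [0.532, -0.0525, 0.0885]
orientation: [-3.142, 0.0, 3.0]
ft_force: [-0.4, -3.2, -3.1]
grip_width: 0.0349
grip_force: 30.0
```

Emit:
{"fn": "carry_out", "kwargs": {
  "plan": [0, 0.5, 0, 0, 0, 1, 0, 0, 0, 1.5, 0, 0]
}}

```text
time_s: 7.95
tool_pos: [0.5322, -0.0511, 0.0885]
orientation: [-3.142, -0.0, 3.0]
ft_force: [-0.6, -2.3, -3.8]
grip_width: 0.0349
grip_force: 30.0
```

Emit:
{"fn": "carry_out", "kwargs": {
  "plan": [0, 0.5, 0, 0, 0, 1, 0, 0]
}}

```text
time_s: 8.2
tool_pos: [0.5323, -0.0501, 0.0885]
orientation: [-3.142, -0.0, 3.0]
ft_force: [0.1, -3.8, -4.5]
grip_width: 0.035
grip_force: 30.0
```

Emit:
{"fn": "carry_out", "kwargs": {
  "plan": [0, 0.5, 0, 0, 0, 1, 0, 0]
}}

```text
time_s: 8.45
tool_pos: [0.5324, -0.0491, 0.0885]
orientation: [-3.142, -0.0, 3.0]
ft_force: [-0.2, -4.3, -4.2]
grip_width: 0.0349
grip_force: 30.0
```

Emit:
{"fn": "carry_out", "kwargs": {
  "plan": [0, 0.5, 0, 0, 0, 1, 0, 0]
}}

```text
time_s: 8.7
tool_pos: [0.5326, -0.048, 0.0885]
orientation: [-3.142, -0.0, 3.0]
ft_force: [-0.1, -3.5, -3.4]
grip_width: 0.0348
grip_force: 30.0
```

Emit:
{"fn": "carry_out", "kwargs": {
  "plan": [0, 0.5, 0, 0, 0, 1, 0, 0]
}}

```text
time_s: 8.95
tool_pos: [0.5327, -0.047, 0.0885]
orientation: [3.142, -0.0, 3.0]
ft_force: [-0.5, -3.4, -3.8]
grip_width: 0.0354
grip_force: 30.0
```

Emit:
{"fn": "carry_out", "kwargs": {
  "plan": [0, 0.5, 0, 0, 0, 1, 0, 0]
}}

```text
time_s: 9.2
tool_pos: [0.5329, -0.0461, 0.0885]
orientation: [3.142, 0.0, 3.0]
ft_force: [0.5, -3.2, -4.6]
grip_width: 0.0349
grip_force: 30.0
```

Emit:
{"fn": "carry_out", "kwargs": {
  "plan": [0, 0.5, 0, 0, 0, 1, 0, 0]
}}

```text
time_s: 9.45
tool_pos: [0.533, -0.0451, 0.0885]
orientation: [-3.142, 0.0, 3.0]
ft_force: [0.1, -3.1, -4.0]
grip_width: 0.035
grip_force: 30.0
```

Emit:
{"fn": "carry_out", "kwargs": {
  "plan": [0, 0.5, 0, 0, 0, 1, 0, 0]
}}

```text
time_s: 9.7
tool_pos: [0.5331, -0.0441, 0.0886]
orientation: [-3.142, -0.0, 3.0]
ft_force: [0.5, -3.4, -4.1]
grip_width: 0.035
grip_force: 30.0
```

Emit:
{"fn": "carry_out", "kwargs": {
  "plan": [0, 0.5, 0, 0, 0, 1, 0, 0]
}}

```text
time_s: 9.95
tool_pos: [0.5333, -0.0431, 0.0886]
orientation: [-3.142, 0.0, 3.0]
ft_force: [1.2, -2.8, -4.6]
grip_width: 0.0353
grip_force: 30.0
```

Emit:
{"fn": "carry_out", "kwargs": {
  "plan": [0, 0.5, 0, 0, 0, 1, 0, 0]
}}

```text
time_s: 10.2
tool_pos: [0.5335, -0.0421, 0.0886]
orientation: [3.142, 0.0, 3.0]
ft_force: [1.4, -4.4, -4.1]
grip_width: 0.0349
grip_force: 30.0
```

Run:
```python
from h import *
o=r.observe();T=toolT(o)
w=r.read_camera("wrist")[:,:,::-1]; t=r.read_camera("scene")[:,:,::-1]
cv2.imwrite("pics/w3f.png",w);cv2.imwrite("pics/s3f.png",t)
out=np.zeros((600,800,3),np.uint8)
out[:300]=cv2.resize(w[180:330,240:640],(800,300),interpolation=2)
out[300:]=cv2.resize(t[240:315,290:390],(800,600),interpolation=2)[150:450]
cv2.imwrite("pics/c3.png",out);print(o['time_s'],o['tool_pos'],o['ft_force'],o['moment'])
```

```text
10.2 [ 0.5334517  -0.04212291  0.08855265] [ 1.42897945 -4.39887941 -4.12052682] [-0.54647418 -0.0607577  -0.00102756]
```

View pics/c3.png

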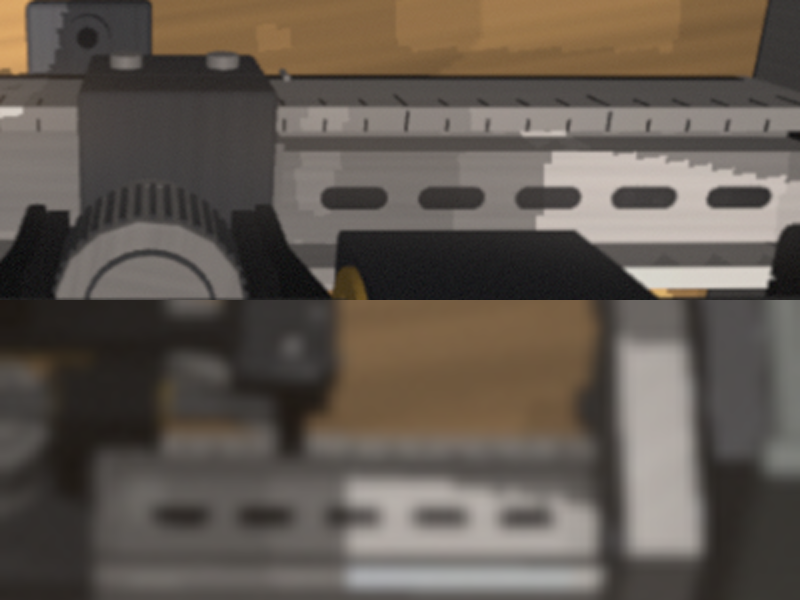

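The sample's near end touches the stop, at crop column 278. Its far end is at or very near the die face, at scene crop column 597. The force shows no rise yet, so I'll keep inching.

Emit:
{"fn": "carry_out", "kwargs": {
  "plan": [0, 0.5, 0, 0, 0, 0.8, 0, 0]
}}

```text
time_s: 10.55
tool_pos: [0.5335, -0.0414, 0.0886]
orientation: [-3.141, -0.0, 3.0]
ft_force: [-0.8, -5.3, -3.3]
grip_width: 0.035
grip_force: 30.0
```

Emit:
{"fn": "carry_out", "kwargs": {
  "plan": [0, 0.5, 0, 0, 0, 0.8, 0, 0]
}}

```text
time_s: 10.8
tool_pos: [0.5336, -0.0414, 0.0886]
orientation: [-3.14, -0.0, 3.0]
ft_force: [-0.8, -7.0, -4.2]
grip_width: 0.035
grip_force: 30.0
```

Emit:
{"fn": "carry_out", "kwargs": {
  "plan": [0, 0.5, 0, 0, 0, 0.8, 0, 0, 0, 0.8, 0, 0]
}}

```text
time_s: 11.18
tool_pos: [0.5336, -0.0413, 0.0885]
orientation: [-3.139, -0.0, 3.001]
ft_force: [-1.2, -8.8, -4.6]
grip_width: 0.0352
grip_force: 30.0
```

Stalled at y = -0.0413 while the force climbs to 9 N, so the stack is home. Next I'll turn the screw clockwise, keeping this slight push.

Emit:
{"fn": "carry_out", "kwargs": {
  "plan": [0, 0, 0, 6, 0, 0, 0, 15, 0, 0, 0, 24, 0, 0, 0, 33, 0, 0, 0, 40, 0, 0, 0, 45, 0, 0, 0, 45]
}}

```text
time_s: 12.05
tool_pos: [0.5331, -0.042, 0.0886]
orientation: [-3.138, 0.002, 2.215]
ft_force: [-2.6, -11.6, -3.7]
grip_width: 0.0352
grip_force: 30.0
```

```bash
cat > m.py <<'E'
from h import *
np.set_printoptions(precision=4,suppress=True)
o=r.observe();print(o['time_s'],o['tool_pos'],o['orientation'],'F',o['ft_force'],'M',o['moment'],'q6',o['joint_pos'][5],o['effort'][5],o['grip_width'])
E
python3 m.py
```

```text
12.05 [ 0.5331 -0.042   0.0886] [-3.1383  0.0018  2.2153] F [ -2.5604 -11.6208  -3.7268] M [-2.0375  0.4351 -0.1501] q6 -0.9260326703414024 -0.023180146235972643 0.03523582578050767
```

Emit:
{"fn": "carry_out", "kwargs": {
  "plan": [0, 0, 0, 5, 0, 0, 0, 10]
}}

```text
time_s: 12.3
tool_pos: [0.533, -0.0422, 0.0886]
orientation: [-3.138, 0.003, 2.04]
ft_force: [-3.7, -13.9, -3.6]
grip_width: 0.0349
grip_force: 30.0
```

```bash
python3 m.py
```

```text
12.3 [ 0.533  -0.0422  0.0886] [-3.1382  0.0025  2.0396] F [ -3.7413 -13.8838  -3.5817] M [-2.1257  0.4794  0.0781] q6 -0.7498718230002162 -0.3302709851413965 0.03493611770360686
```

Emit:
{"fn": "carry_out", "kwargs": {
  "plan": [-0.8, -0.6, 0, 5, -0.8, -0.6, 0, 10]
}}

```text
time_s: 12.55
tool_pos: [0.5327, -0.0423, 0.0885]
orientation: [-3.139, 0.002, 1.864]
ft_force: [-2.4, -9.7, -4.0]
grip_width: 0.0354
grip_force: 30.0
```

```bash
python3 m.py
```

```text
12.55 [ 0.5327 -0.0423  0.0885] [-3.139   0.0017  1.8643] F [-2.3556 -9.701  -4.    ] M [-1.5925  0.4115  0.1023] q6 -0.577205261151895 -0.3349170461297035 0.035354989758076216
```

Emit:
{"fn": "carry_out", "kwargs": {
  "plan": [0, 0, 0, 5, 0, 0, 0, 10]
}}

```text
time_s: 12.8
tool_pos: [0.5325, -0.0423, 0.0885]
orientation: [-3.139, 0.002, 1.69]
ft_force: [-2.6, -9.8, -3.7]
grip_width: 0.0354
grip_force: 30.0
```

```bash
python3 m.py
```

```text
12.8 [ 0.5325 -0.0423  0.0885] [-3.1389  0.0023  1.6901] F [-2.6121 -9.7961 -3.7383] M [-1.7014  0.464   0.1232] q6 -0.4026662692905265 -0.33423151820898056 0.03540515534381695
```

Mz = 0.12 while turning, which matches the free-thread torque. I'll continue in 10° bites: each adds at most 0.33 N m, so there's no risk of forcing it.

Emit:
{"fn": "carry_out", "kwargs": {
  "plan": [0, 0, 0, 5, 0, 0, 0, 10]
}}

```text
time_s: 13.05
tool_pos: [0.5323, -0.0423, 0.0885]
orientation: [-3.139, 0.003, 1.516]
ft_force: [-3.4, -10.1, -2.3]
grip_width: 0.0348
grip_force: 30.0
```

```bash
python3 m.py
```

```text
13.05 [ 0.5323 -0.0423  0.0885] [-3.1388  0.0027  1.5157] F [ -3.365  -10.0526  -2.2624] M [-1.757   0.5442  0.0855] q6 -0.22817008254883459 -0.33589940518140793 0.03477406854799733
```

Emit:
{"fn": "carry_out", "kwargs": {
  "plan": [0, 0, 0, 4, 0, 0, 0, 8, 0, 0, 0, 12]
}}

```text
time_s: 13.42
tool_pos: [0.5321, -0.0423, 0.0885]
orientation: [-3.139, 0.003, 1.307]
ft_force: [-3.6, -9.3, -1.9]
grip_width: 0.0354
grip_force: 30.0
```

```bash
python3 m.py
```

```text
13.425 [ 0.5321 -0.0423  0.0885] [-3.139   0.0033  1.3068] F [-3.6132 -9.3391 -1.855 ] M [-1.7219  0.6603  0.109 ] q6 -0.019232441952211084 -0.2469167299568653 0.03542561469654233
```

Emit:
{"fn": "carry_out", "kwargs": {
  "plan": [0, 0, 0, 4, 0, 0, 0, 8, 0, 0, 0, 12]
}}

```text
time_s: 13.8
tool_pos: [0.5318, -0.0422, 0.0886]
orientation: [-3.139, 0.004, 1.099]
ft_force: [-3.6, -9.8, -1.2]
grip_width: 0.0354
grip_force: 30.0
```

```bash
python3 m.py
```

```text
13.8 [ 0.5318 -0.0422  0.0886] [-3.1393  0.0041  1.0986] F [-3.5967 -9.7728 -1.1952] M [-1.6704  0.7384  0.3889] q6 0.18943381150828634 0.020185898174531758 0.03542728320387717
```

It's bearing: Mz = 0.39. A few more degrees.

Emit:
{"fn": "carry_out", "kwargs": {
  "plan": [0, 0, 0, 4]
}}

```text
time_s: 13.92
tool_pos: [0.5318, -0.0422, 0.0886]
orientation: [-3.139, 0.004, 1.029]
ft_force: [-4.4, -10.3, -0.7]
grip_width: 0.0348
grip_force: 30.0
```

```bash
python3 m.py
```

```text
13.925 [ 0.5318 -0.0422  0.0886] [-3.1394  0.0044  1.0295] F [ -4.3854 -10.3081  -0.737 ] M [-1.6721  0.7573  0.4941] q6 0.2588219434383454 0.1469896361231804 0.03480902737337776
```

Emit:
{"fn": "carry_out", "kwargs": {
  "plan": [0, 0, 0, 2]
}}

```text
time_s: 14.05
tool_pos: [0.5317, -0.0421, 0.0886]
orientation: [-3.14, 0.005, 0.996]
ft_force: [-4.8, -9.7, -1.0]
grip_width: 0.0355
grip_force: 30.0
```

```bash
python3 m.py
```

```text
14.05 [ 0.5317 -0.0421  0.0886] [-3.1395  0.0046  0.996 ] F [-4.7607 -9.7227 -1.0121] M [-1.6652  0.7465  0.6031] q6 0.29255980169865275 0.43368673883378506 0.03549270193204414
```

0.60 N m is properly finger-tight. I'll release, rise and back away.

Emit:
{"fn": "carry_out", "kwargs": {
  "plan": [0, 0, 0, 0, 0, 0, 0, 0, 0, 0, 0, 0, 0, 0, 0, 0, 0, 0, 0, 0, 0, 0, 0, 0],
  "grip": -1
}}

```text
time_s: 14.8
tool_pos: [0.5336, -0.0407, 0.0885]
orientation: [-3.141, -0.0, 0.993]
ft_force: [0.1, -0.8, 1.2]
grip_width: 0.0839
grip_force: 0.0
```

Emit:
{"fn": "carry_out", "kwargs": {
  "plan": [0, 0, -15, 0, 0, 0, -45, 0, 0, 0, -85, 0, 0, 0, -120, 0, 0, 0, -138, 0, 0, 0, -138, 0]
}}

```text
time_s: 15.55
tool_pos: [0.5346, -0.041, 0.229]
orientation: [3.137, -0.001, 0.993]
ft_force: [-0.1, -0.8, 0.3]
grip_width: 0.0868
grip_force: 0.0
```

```bash
python3 m.py
python3 - <<'E'
from h import *
o=r.observe();T=toolT(o)
w=r.read_camera("wrist")[:,:,::-1]; cv2.imwrite("pics/w4.png",w)
s=r.read_camera("scene")[:,:,::-1]; cv2.imwrite("pics/s4f.png",s)
out=np.zeros((600,800,3),np.uint8);out[:480,:640]=w
out[480:,:480]=cv2.resize(s[250:310,190:430],(480,120),interpolation=2)
cv2.imwrite("pics/c4.png",out)
E
```

```text
15.55 [ 0.5346 -0.041   0.229 ] [ 3.1368 -0.0015  0.9926] F [-0.1109 -0.7689  0.3244] M [-0.103   0.0801  0.0014] q6 0.29304046070076206 -9.423519713891437e-05 0.08682044358946653
```

View pics/c4.png

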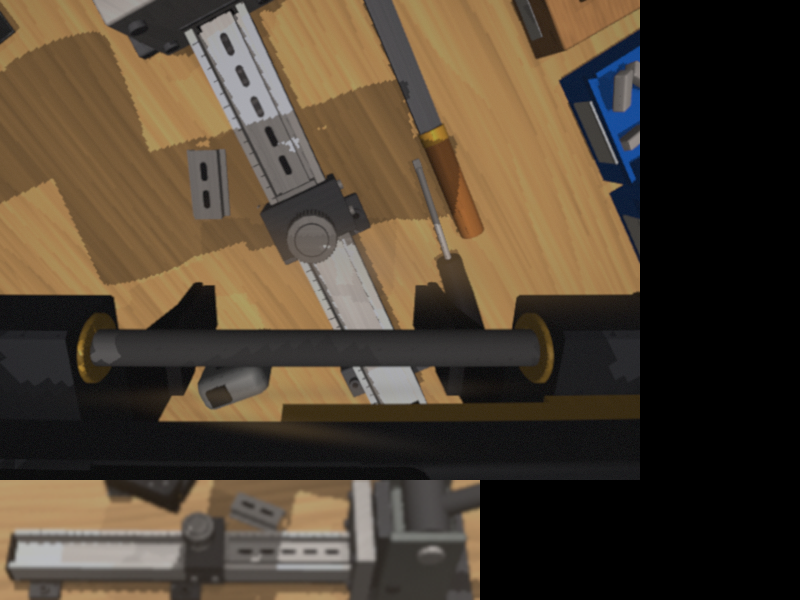

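The picture shows the stop at (315,220) tight against the sample, which runs up to the die face at about (215,20). The gripper is clear and the other things haven't moved. Handing in.

```bash
python3 -c "
from station import r
print(r.finish_job())"
```

```text
the job is handed in; nothing more can be done
None
```

The stop was pushed until the sample sat gap-free against the die face, then locked at about 0.6 N m (finger-tight, below the 0.75 forced limit); the gripper let go clear of everything, and the job was handed in at about 16 s, with no verdict returned.

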